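# Lid the open food tub and stack the tubs squarely

## Robot

A 6-joint arm with a two-finger parallel gripper is mounted at the origin on the work surface. World frame = base frame: x ahead of the robot, y to its left, z up, the work surface at z = 0. Lengths are in m, angles in rad, forces in N, time in s.
With the tool pointing down it reaches from about 0.275 to 0.825 m from the base axis. Payload 5.2 kg.
Tool frame: the origin (TCP) lies on the centre line of the jaws, within the pads' length; the fingertips stand 8 mm ahead of it and the grasp point (between the pads) lies 11 mm behind it; z points along the fingers, y is the line along which they close (so a half turn about z gives the same grasp; the last joint's range is limited). The gripper opens to 93 mm and grips with 3 to 60 N. Pads are 15 mm wide; open, the fingers measure 128 mm over their backs; the gripper's body (75 mm by 188 mm) begins 65 mm behind the grasp point.
Start: joints at [-1.413, 0.259, 1.535, -0, 1.348, -0.203], TCP at [0.194, -0.515, 0.204] pointing down, gripper open.
Joint ranges: [-3.14, 3.14], [-0.91, 2.08], [0.19, 2.58], [-1.22, 4.36], [0.22, 2.71], [-3.12, 3.12]. Speed limits (rad/s): [2.57, 2.57, 3.14, 3.14, 3.14, 3.14].

## Interface

Orientations are given as a unit quaternion [w, x, y, z].
In Python, from plant import read_state, read_camera, close_job gives the robot as it stands.
- The arm moves only by the shell command python3 -m handwheel 'ROWS' [OPENING] [FORCE]. ROWS is text: rows parted by semicolons, each of 6 numbers parted by spaces: the shift along the tool's x, y, z in cm, then the turn, a rotation vector about the tool's x, y, z in rad. A call has 1 to 8 rows; each row is the pose to reach, as a shift and turn from the pose commanded when the call began, along the tool's axes at that moment; what a row does not reach only later rows make up. A row lasts 1/8 s, in which the tool goes at most 62.5 mm and 10.7 degrees, less where a joint would pass 70% of its speed; a pose out of reach is approached as far as the arm can. A call with a gripper value outside its range is refused whole. OPENING is the opening, from 0 (shut) to 1 (fully open), set as the call begins (- or left out, the last holds). The fingers move at their own pace and stop on an object; FORCE is the grip in N (left out, the last holds). Time passes only in rows, so rows that repeat a pose let the fingers close. It gives the time, the measured TCP pose, the force, the opening and the grip force at its end, in the units of the state.
- read_state(): the state, without advancing time (a new reading comes with each control period).
- read_camera(name): name is "side" or "top" or "wrist"; returns a dict with "image" (420x560x3 uint8, red, green, blue), "range_z" (420x560 float32, m along the optical axis (not along the pixel's ray), 0 where there is no reading), "mtx" (3x3 intrinsics, pixels), "distortion" ([k1, k2, p1, p2, k3] as OpenCV has them; the pictures are not rectified), "world_from_camera" (4x4, takes a point from camera to world coordinates); the wrist camera has in their place "tool_from_camera" (4x4, takes a point from camera to tool coordinates, whose origin is the TCP and whose axes are the flange's). Camera axes: x right, y down, z forward; pixel columns grow to the right and rows downward; lengths in m; the calibration is good to about 2 mm. A picture is of the moment at which its call begins: read the wrist's pose just before it.
- close_job(): hands the job in; it is judged then, once.
The state is a dict: "clock": time; "qpos": joint angles; "joint_vel": joint speeds; "joint_efforts": joint torques, N m; "eef_pos": TCP position; "tcp_rot": TCP orientation; "ft_force": force on the tool from outside, world axes, zero at the start; "wrist_torque": the same for the moment, N m; "width": finger opening in m; "grasp_force": force on a finger pad.
Only numpy, scipy, OpenCV 4.12 (cv2) and the standard library are available. Lean on these libraries where they do the work, as an engineer would, in place of code of your own. Each camera call takes 0.05 s, during which the arm holds its last target. There are 200 camera calls.

## Task

Put the lid that fits on the open tub of walnuts so that it sits fully down all round, then stack the two closed tubs on top of it where it stands on the draining board: the deeper one first, the shallow one on top. Make one square pile with the edges flush on all four sides, keep the tubs upright and set each thing down rather than dropping it. Leave everything else on the worktop where it is.

Things in the scene. Friction and masses are not known exactly. Their poses are not given: they have to be found in the camera images.
- tub_rim (a point): The open tub: rectangular clear-plastic box of walnuts, standing loose on the steel draining board (deck 8 mm above the worktop). Outside 104 mm (its x) x 56 mm (its y), straight walls 3 mm thick, 52 mm high, about 0.24 kg; the walnuts lie below the rim. Point: the centre of its mouth at rim height, 52 mm above its underside; z up.
- lid_center (a point): The loose lid that fits: grey plastic, right way up on the worktop, 112 mm (its x) x 64 mm (its y) x 12 mm high, 35 g. 3 mm flat top, skirt 2 mm thick and 9 mm deep: inside 108 x 60 mm, so it goes over the tub's rim with 2 mm play each side, either way round. Thin clip wings stand 2.5 mm off the short ends. Point: its centre, 6 mm above its underside; fully home it is 3 mm below the tub's rim height.
- mid_center (a point): The deeper closed tub: same clear body (104 x 56 mm) with walnuts and a grey lid of 112 mm (its x) x 64 mm (its y) x 12 mm that cannot come off; 50 mm high overall, flat top and underside, about 0.17 kg (varies). This point is its centre, 25 mm above its underside; z up.
- shallow_center (a point): The shallow closed tub: same body and lid outline (lid 112 mm along its x, 64 mm along its y, 12 mm high, cannot come off) with biscuits in it, only 32 mm high overall, flat top and underside, about 0.11 kg (varies). This point is its centre, 16 mm above its underside; z up.
- short_lid_center (a point): A lid of some other tub, same grey plastic, too short for the open tub: 84 mm (its x) x 64 mm (its y) x 12 mm, flat on the worktop. Leave it alone. This point is its centre, 6 mm above its underside.
- fish_tin: Flat round steel tin without label, 80 mm across, 36 mm high, standing among the tubs and lids. Leave it. Origin: centre of its underside.
- tin_a: Small round tin with a paper label, 56 mm across, 55 mm high, on the draining board, with tin_c on top of it. Leave it. Origin: centre of its underside.
- tin_b: Small round tin like tin_a, beside it on the draining board. Leave it. Origin: centre of its underside.
- tin_c: Small round tin standing on tin_a. Leave it. Origin: centre of its underside.
- mug: White mug, 76 mm across without its handle, 88 mm high, near the corner of the draining board by the robot. Leave it. Origin: centre of its underside.
- jar: Amber jar with a black cap, 76 mm across, 95 mm high, on the worktop beyond the tubs. Leave it. Origin: centre of its underside.
- spoon: Wooden spoon, 216 mm long and 12 mm high (bowl 50 mm wide), lying along the left edge of the draining board. Leave it. Origin: on the board under the spoon, near its middle, x along it towards the bowl.

How it is judged:
By the outcome, as a careful person would: the job done as asked, in the order asked, and still so for the second after the job is handed in, with the robot touching nothing.
It also fails if it takes over 72 s, if anything falls off the work surface, if the arm or the gripper's body presses on something with over 40 N, if the wrist force passes 120 N, or if a joint passes its speed limit or range.

## Working session

There is one attempt and no reset: what is moved stays moved. The work goes in short steps, Python scripts to look and compute and a shell command to move; the robot and the scene stay as the last step left them, time stands still between calls to the robot, and variables do not carry over. Pictures are saved under pics/ and viewed, at most 10 in all, crops included, and the job is handed in when it is done.

```bash
mkdir -p pics; ls
python3 - <<'E'
from plant import *
import cv2,pickle
s=read_state();print(s)
for n in("top","side"):
    c=read_camera(n);pickle.dump(c,open(n+".pkl","wb"));cv2.imwrite(f"pics/{n}0.png",c["image"][:,:,::-1]);print(n,c["mtx"],c["distortion"],c["world_from_camera"],c["range_z"].min(),c["range_z"].max())
E
```

```text
pics
{'clock': 0.0, 'qpos': array([-1.41280730e+00,  2.59347162e-01,  1.53606403e+00, -1.12266697e-06,
        1.34800979e+00, -2.02790069e-01]), 'joint_vel': array([ 0.00163276, -0.00051755, -0.00055809, -0.00025472, -0.00081989,
       -0.00041661]), 'joint_efforts': array([-8.84677738e-04, -4.37311220e+01, -2.84005201e+01,  7.19196559e-02,
        4.15716658e-02, -1.40460179e-04]), 'eef_pos': array([ 0.19408708, -0.51400835,  0.20362315]), 'tcp_rot': array([-9.13944136e-04,  9.83773444e-01,  1.79412863e-01,  1.99287648e-05]), 'ft_force': array([-0.19553202,  0.0266744 ,  0.67790633]), 'wrist_torque': array([ 0.00123423,  0.00428978, -0.01807943]), 'grasp_force': 0.0, 'width': 0.0927945433836325}
top [[445.86628758   0.         282.2472998 ]
 [  0.         445.86628758 213.73299281]
 [  0.           0.           1.        ]] [-0.14521618  0.          0.          0.          0.        ] [[-0.02633675 -0.9985877   0.04614087  0.52597094]
 [-0.99956773  0.02690973  0.01184114  0.03281505]
 [-0.01306606 -0.04580907 -0.99886476  1.22195525]
 [ 0.          0.          0.          1.        ]] 0.0 2.0501838
side [[497.189488     0.         285.17472809]
 [  0.         497.189488   207.67040938]
 [  0.           0.           1.        ]] [-0.12577021  0.          0.          0.          0.        ] [[-0.99262969 -0.05984336  0.10538062  0.45069546]
 [-0.11929889  0.63543511 -0.76288269  1.04192937]
 [-0.02130908 -0.7698318  -0.637891    0.89289367]
 [ 0.          0.          0.          1.        ]] 0.0 3.5600617
```

View pics/top0.png

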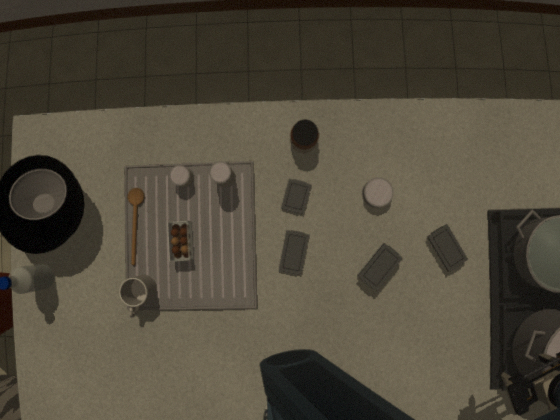

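View pics/side0.png

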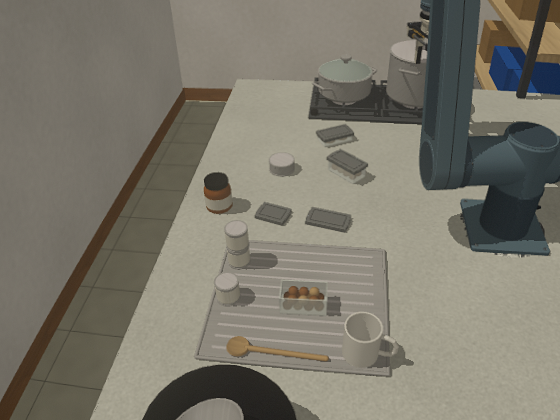

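The top view shows the open tub at (180,240), long lid at (293,253), short lid at (297,196), closed tubs at (380,270) and (446,249), and fish tin at (378,193). The side view shows the deep tub at (346,163) and the shallow one at (335,135).

```bash
cat > h.py <<'E'
import numpy as np,cv2,pickle
from scipy.spatial.transform import Rotation as R
def rays(c,px,T):
    u=cv2.undistortPoints(np.float64(px).reshape(-1,1,2),c["mtx"],c["distortion"])[:,0]
    d=np.c_[u,np.ones(len(u))]@T[:3,:3].T
    return T[:3,3],d
def onplane(c,px,z,T=None):
    T=c["world_from_camera"] if T is None else T
    o,d=rays(c,px,T); return o+d*((z-o[2])/d[:,2])[:,None]
def rect(c,mask,z,T=None):
    "largest contour -> world rectangle at height z: centre, sizes, long-axis yaw(deg)"
    cs,_=cv2.findContours(mask.astype(np.uint8),cv2.RETR_EXTERNAL,cv2.CHAIN_APPROX_NONE)
    k=max(cs,key=cv2.contourArea)
    w=onplane(c,k[:,0],z,T)[:,:2]
    (cx,cy),(a,b),t=cv2.minAreaRect((w*1000).astype(np.float32))
    if a<b: a,b,t=b,a,t+90
    return np.round([cx,cy,a,b,(t+90)%180-90],1)
def toolT(s):
    T=np.eye(4);q=s["tcp_rot"];T[:3,:3]=R.from_quat([q[1],q[2],q[3],q[0]]).as_matrix();T[:3,3]=s["eef_pos"];return T
E
python3 - <<'E'
from h import *
c=pickle.load(open("top.pkl","rb"));g=c["image"].astype(int);gray=g.mean(2)
d=c["range_z"]
for n,(u,v),z in(("lid",(293,253),.012),("short",(297,196),.012),("A",(380,270),.05),("B",(446,249),.032)):
    m=np.zeros(gray.shape,bool);m[v-32:v+32,u-32:u+32]=1
    print(n,gray[v,u],gray[v-28,u-28],end=' ')
    # depth height
    T=c["world_from_camera"];uu,vv=np.meshgrid(range(u-8,u+9),range(v-8,v+9))
    o,dd=rays(c,np.c_[uu.ravel(),vv.ravel()],T);P=o+dd*d[vv,uu].ravel()[:,None]
    print("h",np.round(np.median(P[:,2]),4),end=' ')
    for th in(75,85,95):
        mm=m&(gray<th);mm=cv2.morphologyEx(mm.astype(np.uint8),cv2.MORPH_OPEN,np.ones((3,3)));print(th,rect(c,mm,z),end=' ')
    print()
big=np.hstack([cv2.resize(g[210:270,140:220].astype(np.uint8),None,fx=5,fy=5,interpolation=2),cv2.resize(g[220:300,360:440].astype(np.uint8),(400,300))])
cv2.imwrite("pics/crop0.png",big[:,:,::-1])
E
```

```text
lid 56.333333333333336 104.0 h 0.0117 75 [474.5  19.  120.5  65.3 -12.8] 85 [474.8  19.  122.2  66.6 -12.5] 95 [474.4  19.6 125.3  70.6 -12.8] 
short 57.0 98.33333333333333 h 0.0117 75 [626.1   8.3  94.7  66.7 -15.7] 85 [626.4   8.9  96.   68.5 -16.4] 95 [627.   10.1 102.   74.5 -15.7] 
A 57.0 95.33333333333333 h 0.0492 75 [ 423.3 -203.2  137.1   78.2  -41. ] 85 [ 423.4 -202.8  139.6   79.4  -41.3] 95 [ 422.7 -201.1  148.5   90.4  -38.9] 
B 54.666666666666664 98.33333333333333 h 0.031 75 [ 470.1 -393.3  127.3   80.4   28.8] 85 [ 470.  -393.5  128.6   82.6   30. ] 95 [ 470.4 -394.3  133.5   86.9   29.5]
```

View pics/crop0.png

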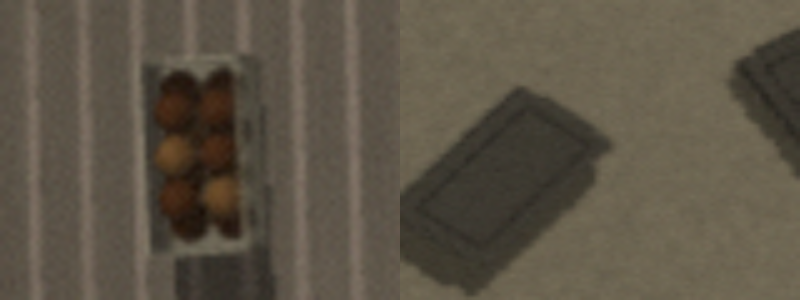

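The crop shows the walnuts tub's rim around (140–268, 55–252) of the left half. The tub lids carry shadows on their right side, so I'll use range for the masks and refine with the wrist camera.

```bash
cat >> h.py <<'E'
def cloud(c,T=None):
    T=c["world_from_camera"] if T is None else T
    h,w=c["range_z"].shape;uu,vv=np.meshgrid(range(w),range(h))
    o,d=rays(c,np.c_[uu.ravel(),vv.ravel()],T)
    P=o+d*c["range_z"].ravel()[:,None];P[c["range_z"].ravel()==0]=np.nan
    return P.reshape(h,w,3)
def goto(s,xyz,yaw=None):
    "shift in tool cm, and turn about tool axes (rad) so that tool x is at yaw (deg, mod 180), z down"
    T=toolT(s);d=T[:3,:3].T@(np.array(xyz)-T[:3,3])*100
    x0=np.degrees(np.arctan2(T[1,0],T[0,0]))
    y=x0 if yaw is None else x0+((yaw-x0+90)%180-90)
    a=np.radians(y);G=np.array([[np.cos(a),np.sin(a),0],[np.sin(a),-np.cos(a),0],[0,0,-1]])
    r=R.from_matrix(T[:3,:3].T@G).as_rotvec()
    print("shift",np.round(d,2),"turn",np.round(r,3),"yaw now",round(x0,2),"clock",s["clock"])
E
python3 - <<'E'
from h import *
from plant import *
c=pickle.load(open("top.pkl","rb"))
P=cloud(c);z=P[...,2]
for n,(u,v),h in(("lid",(293,253),.012),("A",(380,270),.05),("B",(446,249),.032),("tub",(180,240),.06)):
    m=np.zeros(z.shape,bool);m[v-32:v+32,u-32:u+32]=1
    print(n,rect(c,m&(z>(h-.012 if h>.02 else .006)),h))
w=read_camera("wrist");print(w["mtx"],w["distortion"],w["tool_from_camera"])
s=read_state();goto(s,(.42,-.28,.30),0)
E
```

```text
lid [477.5  18.7 117.   63.9 -12.4]
A [ 433.6 -207.2  117.7   67.3  -40.6]
B [ 476.9 -397.1  118.5   67.8   30.6]
tub [516.  322.2 104.8  58.2   2.4]
[[322.38490512   0.         284.09995367]
 [  0.         322.38490512 211.36612192]
 [  0.           0.           1.        ]] [-0.05086835  0.          0.          0.          0.        ] [[ 9.09950197e-06 -9.53878014e-01 -3.00194496e-01  8.34042453e-02]
 [ 9.99999199e-01  3.88554969e-04 -1.20433437e-03  9.48007705e-04]
 [ 1.26543014e-03 -3.00194244e-01  9.53877253e-01 -1.79759612e-01]
 [ 0.00000000e+00  0.00000000e+00  0.00000000e+00  1.00000000e+00]]
shift [ 29.4  -13.95  -9.59] turn [-0.001 -0.     0.361] yaw now 20.67 clock 0.15
```

Run:
```python
from h import *
from plant import *
s=read_state();goto(s,(.477,.019,.2),-12.4)
```

```text
shift [ 45.29 -39.89   0.45] turn [-0.001  0.     0.577] yaw now 20.67 clock 0.15
```

```bash
python3 -m handwheel '5 -4 0 0 0 .1; 10 -8.5 0 0 0 .2; 15 -13 0 0 0 .3; 20 -17.5 0 0 0 .4; 25 -22 0 0 0 .5; 30 -26 0 0 0 .57; 34 -30 .2 0 0 .577; 38 -33.5 .4 0 0 .577' 1 10;  python3 - <<'E'
from h import *
from plant import *
s=read_state();goto(s,(.477,.019,.2),-12.4)
E
```

```text
clock: 1.15
eef_pos: [0.4289, -0.0711, 0.2008]
tcp_rot: [0.0, 0.994, -0.108, 0.0]
ft_force: [1.5, -1.4, 0.5]
width: 0.0932
grasp_force: 0.0
shift [ 2.77 -9.84  0.08] turn [ 0.    -0.001 -0.   ] yaw now -12.4 clock 1.15
```

```bash
python3 -m handwheel '1.3 -4.7 0 0 0 0; 2.6 -9.4 0 0 0 0; 2.6 -9.4 0 0 0 0; 2.6 -9.4 0 0 0 0';  cat > look.py <<'E'
from h import *
from plant import *
import sys
def look(name):
    s=read_state();w=read_camera("wrist");T=toolT(s)@w["tool_from_camera"]
    pickle.dump((s,w),open(name+".pkl","wb"));cv2.imwrite(f"pics/{name}.png",w["image"][:,:,::-1])
    return s,w,T
def near(P,x,y,r): return np.hypot(P[...,0]-x,P[...,1]-y)<r
def find(w,T,x,y,h,lo):
    P=cloud(w,T);m=near(P,x,y,.085)&(P[...,2]>lo)&(P[...,2]<h+.008)
    m=cv2.morphologyEx(m.astype(np.uint8),cv2.MORPH_OPEN,np.ones((3,3)))
    return rect(w,m,h,T)
E
python3 - <<'E'
from look import *
s,w,T=look("lid1")
goto(s,(.477,.019,.2),-12.4)
P=cloud(w,T)
for lo in(.005,.007,.009):print(find(w,T,.477,.019,.012,lo))
m=near(P,.477,.019,.02);print("h",np.nanmedian(P[m][:,2]))
g=w["image"].mean(2)
for th in(65,75,85):
  m=near(P,.477,.019,.085)&(g<th);m=cv2.morphologyEx(m.astype(np.uint8),cv2.MORPH_OPEN,np.ones((3,3)));print(th,rect(w,m,.012,T))
E
```

```text
clock: 1.65
eef_pos: [0.4734, 0.0131, 0.2003]
tcp_rot: [0.0, 0.994, -0.107, -0.001]
ft_force: [-0.9, -0.5, -0.8]
width: 0.0927
grasp_force: 0.0
shift [ 0.23 -0.66  0.03] turn [0.001 0.001 0.001] yaw now -12.33 clock 1.65
[475.2  16.8 116.9  63.8 -12.5]
[475.1  16.8 116.9  63.8 -12.6]
[474.6  16.9 115.8  63.8 -12.5]
h 0.01180455966957586
65 [ 232.8 -101.6  661.5  229.    58.8]
75 [241.9  72.3 919.8 303.8  77.8]
85 [241.9  72.3 919.8 303.8  77.8]
```

View pics/lid1.png

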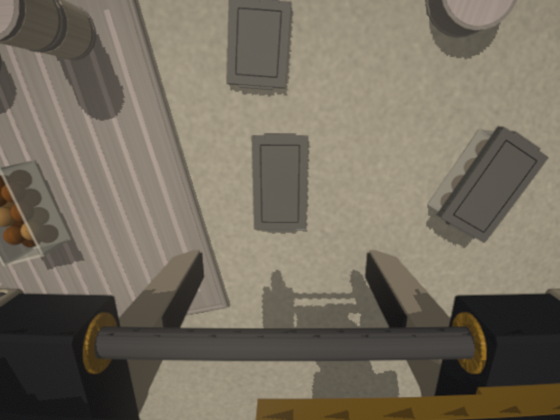

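The fitting lid is centred at (280,182), the short lid at (260,45), the deep tub at (495,185), and the open tub at far left around (25,205).

```bash
python3 -m handwheel '.1 -.2 5 0 0 0; .12 -.4 10 0 0 0; .12 -.4 13 0 0 0; .12 -.4 13 0 0 0; .12 -.4 13 0 0 0';  python3 - <<'E'
from look import *
s,w,T=look("lid2")
for lo in(.005,.008):print(find(w,T,.475,.017,.012,lo))
goto(s,(.475,.017,.011),-12.5)
E
```

```text
clock: 2.33
eef_pos: [0.4767, 0.0158, 0.0719]
tcp_rot: [0.0, 0.994, -0.109, 0.001]
ft_force: [-0.1, -0.1, -0.1]
width: 0.0926
grasp_force: 0.0
[475.5  16.8 116.1  63.7 -12.5]
[475.5  16.8 116.1  63.7 -12.5]
shift [-0.2  -0.08  6.09] turn [ 0.    -0.002  0.   ] yaw now -12.47 clock 2.325
```

```bash
python3 -m handwheel '-.12 -.1 3 0 0 0; -.12 -.1 5.5 0 0 0; -.12 -.1 6.1 0 0 0; -.12 -.1 6.1 0 0 0'; python3 -m handwheel '0 0 0 0 0 0; 0 0 0 0 0 0; 0 0 0 0 0 0; 0 0 0 0 0 0' .6 8
python3 - <<'E'
from h import *
from plant import *
goto(read_state(),(.475,.017,.011),-12.5)
E
```

```text
clock: 2.88
eef_pos: [0.4758, 0.0178, 0.0106]
tcp_rot: [0.0, 0.994, -0.108, 0.001]
ft_force: [-0.8, 0.5, -0.1]
width: 0.0934
grasp_force: 0.0
clock: 3.38
eef_pos: [0.475, 0.0181, 0.0099]
tcp_rot: [0.0, 0.994, -0.108, 0.0]
ft_force: [-0.2, 0.1, 0.2]
width: 0.0583
grasp_force: 0.0
shift [ 0.02  0.11 -0.11] turn [-0.    -0.     0.002] yaw now -12.39 clock 3.375
```

```bash
python3 -m handwheel '0 0 0 0 0 0; 0 0 0 0 0 0' .5 8
python3 - <<'E'
from look import *
s,w,T=look("lid3");print(s["width"],s["grasp_force"])
E
```

```text
clock: 3.62
eef_pos: [0.4749, 0.0181, 0.0096]
tcp_rot: [-0.0, 0.994, -0.108, -0.0]
ft_force: [0.2, -0.6, -0.6]
width: 0.0468
grasp_force: 0.0
0.046842409214946756 0.0
```

View pics/lid3.png

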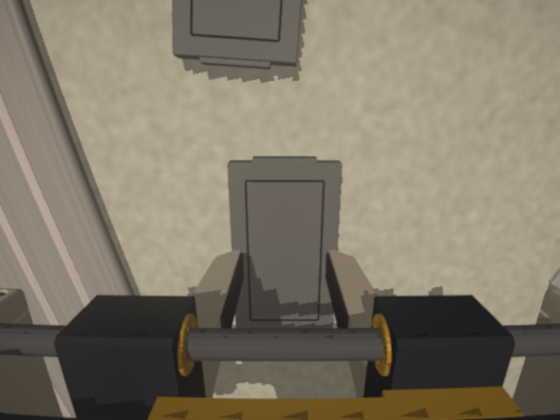

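The picture shows the lid at (285,240) with the finger ends over its long edges, around (240,255) and (330,255), so they may be above it. I'll check with range.

Run:
```python
from h import *
s,w=pickle.load(open("lid3.pkl","rb"))
Pt=cloud(w,w["tool_from_camera"]);P=cloud(w,toolT(s)@w["tool_from_camera"])
for u,v in((285,220),(285,300),(150,200),(235,262),(230,275),(215,290),(340,262),(345,275),(360,290),(240,200),(330,200)):print((u,v),np.round(Pt[v,u]*1000,1),np.round(P[v,u,2]*1000,1))
for v in(245,255,265,280,295):print(v,np.round(P[v,195:375:6,2]*1000).astype(int))
m=(P[...,2]>.006)&(P[...,2]<.016);m[250:]=0;ys,xs=np.nonzero(m);print(ys.min())
```

```text
(285, 220) [22.3  1.5 -1. ] 10.6
(285, 300) [-30.8   1.6  -2.5] 12.1
(150, 200) [ 31.2 -82.1  11.1] -1.5
(235, 262) [  8.4 -24.6 -27.8] 37.5
(230, 275) [  9.1 -24.7 -43.1] 52.7
(215, 290) [  8.8 -29.3 -56.1] 65.7
(340, 262) [  8.7  30.  -28.5] 38.1
(345, 275) [  9.   30.1 -42.7] 52.4
(360, 290) [  8.8  34.3 -56. ] 65.6
(240, 200) [ 34.6 -24.4  -1.2] 10.9
(330, 200) [34.7 27.3 -1.7] 11.4
245 [-1  0 -1 -1  0 -1 -1 12 12 11 11 11 12 11 12 12 11 12 13 11 11 12 10 12
  0  0  0 -1  0  0]
255 [ 0  0 -1 -1  0 29 29 31 12 12 11 12 11 11 11 11 12 11 12 11 11 12 27 30
 29 30  1  0  0 -1]
265 [-1  0 -1 43 41 42 41 39 24 12 12 11 12 13 12 12 12 11 12 11 11 12 29 42
 41 42 41 41 -1 -1]
280 [ 0 58 57 57 56 56 56 46 28 12 14 12 11 12 11 11 12 13 11 11 11 12 35 52
 57 57 57 58 57 -1]
295 [70 70 70 71 71 70 66 51 12 13 12 12 13 12 11 11 12 11 12 10 12 11 11 56
 67 70 70 70 72 70]
0
```

Run:
```python
from h import *
s,w=pickle.load(open("lid3.pkl","rb"))
C=np.linalg.inv(w["tool_from_camera"])
for z in(8,0,-10,-20,-30):
    p=np.float64([[8,-24,z],[8,24,z]])/1000;p=p@C[:3,:3].T+C[:3,3]
    print(z,cv2.projectPoints(p,np.zeros(3),np.zeros(3),w["mtx"],w["distortion"])[0].round(0).tolist())
P=cloud(w,toolT(s)@w["tool_from_camera"]);Pt=cloud(w,w["tool_from_camera"])
for v in range(236,262,2):print(v,np.round(Pt[v,222:250:3,2]*1000).astype(int),np.round(Pt[v,222:250:3,0]*1000).astype(int))
```

```text
8 [[[244.0, 237.0]], [[321.0, 237.0]]]
0 [[[243.0, 242.0]], [[322.0, 242.0]]]
-10 [[[241.0, 249.0]], [[324.0, 249.0]]]
-20 [[[238.0, 256.0]], [[326.0, 256.0]]]
-30 [[[236.0, 265.0]], [[329.0, 265.0]]]
236 [10 10  9 -2 -2 -2 -2 -2 -3 -2] [ 8  8  8 13 13 13 13 13 13 13]
238 [ 9 10 10 -2 -2 -1 -2 -1 -2 -2] [ 7  6  6 11 11 11 11 11 11 11]
240 [10  9 10  9 -1 -2 -2 -1 -1 -1] [ 5  5  5  5 10 10 10 10 10 10]
242 [10 10 10 10 -2 -1 -2 -3 -2 -1] [4 4 4 4 9 8 9 9 9 9]
244 [11 10 11 10 -1 -2 -2 -3 -3 -2] [2 2 2 2 7 7 7 8 8 8]
246 [11 10 10 10 -2 -3 -1 -3 -2 -2] [1 1 1 1 6 7 6 6 6 6]
248 [10 10 11 10 -2 -2 -2 -1 -2 -1] [-1  0 -1  0  5  5  5  4  5  4]
250 [ 10  10  10  10 -15 -14 -13  -2  -2  -3] [-2 -2 -2 -2  9  9  8  4  4  4]
252 [  9   9 -15 -17 -17 -17 -14  -2  -1  -2] [-3 -3  8  9  9  9  8  2  2  2]
254 [ 10 -19 -19 -20 -19 -18 -15  -4  -3  -2] [-5  9  9  9  9  8  7  2  1  1]
256 [-22 -22 -22 -22 -22 -22 -18  -2  -3  -2] [ 9  9  9  9  9  9  7  0  0 -1]
258 [-23 -25 -24 -23 -24 -23 -22  -1  -3  -1] [ 8  9  9  9  9  8  8 -2 -1 -2]
260 [-26 -26 -27 -27 -26 -26 -24 -14  -3  -2] [ 9  9  9  9  9  8  8  3 -3 -3]
```

Run:
```python
from h import *
for n in("lid1","lid2","lid3"):
    s,w=pickle.load(open(n+".pkl","rb"));h=s["width"]/2
    Pt=cloud(w,w["tool_from_camera"])
    for sg in(-1,1):
        m=(Pt[...,0]>6)&(Pt[...,0]>.006)&(Pt[...,0]<.012)&(sg*Pt[...,1]>h-.008)&(sg*Pt[...,1]<h+.02)&(Pt[...,2]<(.05 if n!="lid3" else -.005)) if 0 else (Pt[...,0]>.005)&(Pt[...,0]<.012)&(sg*Pt[...,1]>h-.008)&(sg*Pt[...,1]<h+.02)&(Pt[...,2]<(.05 if n!="lid3" else -.005))
        print(n,sg,round(h,4),np.round(np.nanpercentile(Pt[m][:,2],[97,99,99.8])*1000,1),np.round(np.sort(Pt[m][:,2])[-40::8]*1000,1), np.round(sg*Pt[m][:,1].min()*1000,1))
```

```text
lid1 -1 0.0464 [-21.1 -16.9 -14.2] [-16.8 -16.2 -15.3 -14.9 -14.1] 66.3
lid1 1 0.0464 [-20.3 -16.2 -13.9] [-16.7 -16.1 -15.5 -14.7 -13.9] 46.9
lid2 -1 0.0463 [-21.3 -16.8 -14. ] [-16.8 -16.2 -15.6 -15.2 -13.9] 66.2
lid2 1 0.0463 [-20.3 -16.6 -13.8] [-16.7 -16.2 -15.4 -14.7 -13.8] 46.9
lid3 -1 0.0234 [-19.9 -16.5 -13.9] [-17.1 -16.6 -16.1 -14.7 -14. ] 43.1
lid3 1 0.0234 [-20.3 -16.4 -13.7] [-17.3 -16.8 -15.9 -15.2 -14. ] 24.0
```

Range data puts the true fingertips about 13 mm behind the reported TCP instead of 8 mm ahead of it. The fingers therefore closed above the lid without touching it. I'll reopen and go 19 mm lower.

```bash
python3 -m handwheel '0 0 0 0 0 0; 0 0 0 0 0 0; 0 0 0 0 0 0; 0 0 0 0 0 0' 1 8; python3 -m handwheel '0 -.1 .8 0 0 0; 0 -.1 1.4 0 0 0; 0 -.1 1.85 0 0 0; 0 -.1 1.85 0 0 0'; python3 -m handwheel '0 0 0 0 0 0; 0 0 0 0 0 0; 0 0 0 0 0 0; 0 0 0 0 0 0; 0 0 0 0 0 0' .5 8
```

```text
clock: 4.18
eef_pos: [0.4749, 0.0181, 0.0097]
tcp_rot: [-0.0, 0.994, -0.108, -0.0]
ft_force: [-0.2, -0.5, -0.5]
width: 0.0821
grasp_force: 0.0
clock: 4.68
eef_pos: [0.4747, 0.0191, -0.0093]
tcp_rot: [-0.0, 0.994, -0.108, -0.001]
ft_force: [-0.3, 0.0, 0.3]
width: 0.093
grasp_force: 0.0
clock: 5.3
eef_pos: [0.4753, 0.019, -0.0086]
tcp_rot: [0.0, 0.994, -0.108, 0.0]
ft_force: [-0.5, 0.1, 1.4]
width: 0.0639
grasp_force: 8.0
```

```bash
python3 -m handwheel '0 0 -2 0 0 0; 0 0 -6 0 0 0; 0 0 -10 0 0 0; 0 0 -14 0 0 0; 0 0 -16 0 0 0; 0 0 -16 0 0 0';  python3 - <<'E'
from look import *
s=read_state();goto(s,(.40,.322,.15),2.4);print(s["width"],s["grasp_force"])
E
```

```text
clock: 6.05
eef_pos: [0.4762, 0.0189, 0.1526]
tcp_rot: [0.0, 0.994, -0.108, 0.002]
ft_force: [-0.2, -0.0, -2.1]
width: 0.0639
grasp_force: 8.0
shift [-13.95 -27.97   0.21] turn [ 0.    -0.004 -0.258] yaw now -12.39 clock 6.05
0.0638565686270508 8.000030033290386
```

```bash
python3 -m handwheel '-2 -4.5 0 0 0 -.05; -4.5 -9 0 0 0 -.12; -7 -14 0 0 0 -.2; -9.5 -19 0 0 0 -.258; -12 -24 0 0 0 -.258; -13.5 -27 0 0 0 -.258; -13.9 -28 0 0 0 -.258; -13.9 -28 0 0 0 -.258';  python3 - <<'E'
from look import *
s,w,T=look("tub1");goto(s,(.40,.322,.15),2.4)
P=cloud(w,T);Pt=cloud(w,w["tool_from_camera"])
for lo in(.045,.05,.055):print("tub",find(w,T,.516,.322,.06,lo))
# lid in hand, top at tool z: 
m=(Pt[...,2]<.004)&(Pt[...,2]>-.03)&(Pt[...,0]>.012)&(Pt[...,0]<.08)&(abs(Pt[...,1])<.04)
print("lid z",np.nanpercentile(Pt[m][:,2]*1000,[5,50,95]),"xmax",np.percentile(Pt[m][:,0]*1000,[98,99.5]),m.sum())
for x in(15,25,35,45,52):
    k=m&(abs(Pt[...,0]*1000-x)<3);print(x,np.round(np.percentile(Pt[k][:,1]*1000,[1,99]),1),np.round(np.median(Pt[k][:,2])*1000,1))
E
```

```text
clock: 7.05
eef_pos: [0.3989, 0.3221, 0.1501]
tcp_rot: [0.001, 1.0, 0.021, -0.001]
ft_force: [0.4, -0.7, -0.4]
width: 0.0639
grasp_force: 8.0
shift [0.11 0.01 0.01] turn [0.001 0.002 0.001] yaw now 2.46 clock 7.05
tub [512.2 320.8  99.6  56.3   2.4]
tub [512.2 320.8 100.3  55.1   1.7]
tub [502.  310.7  78.8  35.5   1.7]
lid z [-21.13315948 -20.10293998 -18.66103764] xmax [57.98982298 58.19793287] 10553
15 [-30.1  31.7] -20.2
25 [-30.1  32. ] -20.2
35 [-30.1  31.9] -20.1
45 [-30.2  32. ] -20.2
52 [-30.   32.2] -20.1
```

View pics/tub1.png

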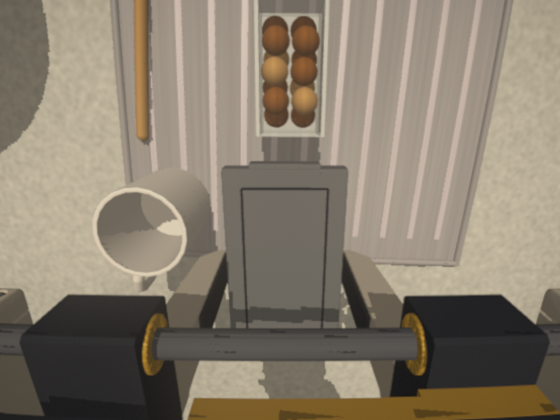

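The view shows the lid held level around (285,260), the open tub mouth at (258–325, 12–135) and the mug at left (140,230). I'll move nearer to get the rim precisely.

```bash
python3 -m handwheel '2 0 1.5 0 0 0; 3.5 0 3 0 0 0; 3.5 0 3 0 0 0; 3.5 0 3 0 0 0';  python3 - <<'E'
from look import *
s,w,T=look("tub2")
P=cloud(w,T);Pt=cloud(w,w["tool_from_camera"]);z=P[...,2]
box=near(P,.514,.322,.09)
print("z hist",np.histogram(z[box],bins=np.arange(0,.08,.005))[0])
for lo in(.048,.054,.057):
    m=(box&(z>lo)&(z<.068)).astype(np.uint8);m=cv2.morphologyEx(m,cv2.MORPH_CLOSE,np.ones((5,5)));print(lo,m.sum(),rect(w,m,.06,T))
I=w["image"];ys,xs=np.nonzero(box&(z>.04)&(z<.068));print(xs.min(),xs.max(),ys.min(),ys.max())
a,b,cc,d=max(ys.min()-15,0),ys.max()+20,xs.min()-20,xs.max()+20
cr=I[a:b,cc:d];M=(((z>.054)&(z<.068))[a:b,cc:d,None]*np.uint8(255)).repeat(3,2)
print("crop",a,cc,cr.shape)
f=min(390/cr.shape[1],590/cr.shape[0]);print(f)
cv2.imwrite("pics/crop2.png",np.hstack([cv2.resize(k,None,fx=f,fy=f,interpolation=cv2.INTER_CUBIC) for k in(cr,M)])[:,:,::-1])
E
```

```text
clock: 7.6
eef_pos: [0.4342, 0.3233, 0.1211]
tcp_rot: [0.0, 1.0, 0.02, -0.0]
ft_force: [-0.1, -0.7, -0.3]
width: 0.0639
grasp_force: 8.0
z hist [    6 19279   589   162   251   784   888   240   752  2360  1873  1259
   331     0     0]
0.048 4856 [522.1 321.3  86.9  56.    2.4]
0.054 1707 [522.1 321.3  86.9  56.    2.4]
0.057 1536 [522.1 321.3  86.9  56.    2.4]
250 332 38 165
crop 23 230 (162, 122, 3)
3.19672131147541
```

View pics/crop2.png

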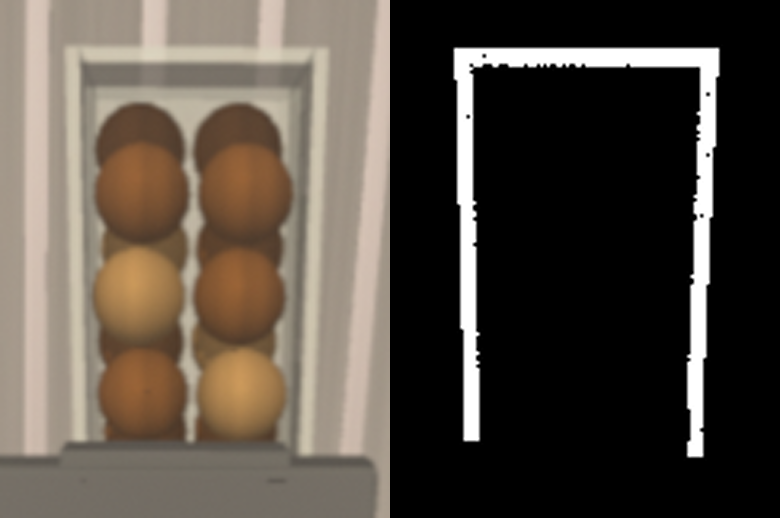

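The crop shows the rim clearly: far end at crop row 55, sides at columns 75 and 315, near end hidden by the held lid. The mask outlines the rim well.

Run:
```python
from look import *
for n in("tub1","tub2"):
    s,w=pickle.load(open(n+".pkl","rb"));T=toolT(s)@w["tool_from_camera"]
    P=cloud(w,T);z=P[...,2];m=(near(P,.514,.322,.09)&(z>.055)&(z<.066)).astype(np.uint8);m=cv2.morphologyEx(m,cv2.MORPH_CLOSE,np.ones((5,5)));r=rect(w,m,.06,T);a=np.radians(r[4])
    print(n,r,"centre from far end",r[:2]+(r[2]/2-52)*np.array([np.cos(a),np.sin(a)]))
    Pt=cloud(w,w["tool_from_camera"]);k=(abs(Pt[...,2]+.02)<.003)&(Pt[...,0]>.012)&(Pt[...,0]<.08)&(abs(Pt[...,1])<.04)
    for lo,hi in((-.03,-.022),(-.01,.01),(.024,.03)):
        q=k&(Pt[...,1]>lo)&(Pt[...,1]<hi);print("lid xmax",np.percentile(Pt[q][:,0]*1000,[99,99.9]).round(1),end=' ')
    q=k&(Pt[...,0]<.05);print("y",Pt[q][:,1].min()*1000,Pt[q][:,1].max()*1000)
goto(s,(.5138,.3218,.075),2.4)
```

```text
tub1 [512.2 320.8  99.7  56.3   2.4] centre from far end [510.05188592 320.70996734]
lid xmax [55.6 55.7] lid xmax [58.  58.2] lid xmax [55.5 55.7] y -31.00706494223498 32.86002292765715
tub2 [522.1 321.3  86.9  56.    2.4] centre from far end [513.5574998  320.94196316]
lid xmax [55.6 55.7] lid xmax [58.  58.3] lid xmax [55.5 55.7] y -30.936206387922898 33.101999468472016
shift [7.95 0.47 4.6 ] turn [ 0.     0.001 -0.001] yaw now 2.34 clock 7.6
```

```bash
python3 -m handwheel '2 .15 0 0 0 0; 5 .1 1 0 0 0; 8 .13 2.5 0 0 0; 8 .13 4 0 0 0; 8 .13 4.6 0 0 0; 8 .13 4.6 0 0 0; 8 .13 4.6 0 0 0';  python3 - <<'E'
from look import *
c=read_camera("side");pickle.dump(c,open("side1.pkl","wb"))
for i in range(3):
  s=read_state();goto(s,(.5142,.3219,.075),2.4)
cv2.imwrite("pics/side1.png",cv2.resize(c["image"][250:330,240:370],None,fx=5,fy=5,interpolation=2)[:,:,::-1])
E
```

```text
clock: 8.52
eef_pos: [0.514, 0.3262, 0.076]
tcp_rot: [-0.0, 1.0, 0.021, 0.0]
ft_force: [-0.0, -0.7, -0.9]
width: 0.0639
grasp_force: 8.0
shift [-0.02  0.43  0.11] turn [-0.    -0.001  0.   ] yaw now 2.42 clock 8.575
shift [-0.02  0.43  0.11] turn [-0.    -0.001  0.   ] yaw now 2.42 clock 8.575
shift [-0.02  0.43  0.11] turn [-0.    -0.001  0.   ] yaw now 2.42 clock 8.575
```

```bash
python3 -m handwheel '0 .43 .5 0 0 0; 0 .43 1 0 0 0; 0 .43 1 0 0 0'; python3 -m handwheel '0 0 0 0 0 0'|grep eef;python3 -m handwheel '0 0 0 0 0 0'|grep eef; python3 -m handwheel '0 0 0 0 0 0'|grep -E 'eef|ft_f'
```

```text
clock: 8.95
eef_pos: [0.5141, 0.3213, 0.0645]
tcp_rot: [0.0, 1.0, 0.021, -0.001]
ft_force: [-1.1, -0.4, -0.6]
width: 0.0637
grasp_force: 8.0
eef_pos: [0.5146, 0.3216, 0.0651]
eef_pos: [0.5147, 0.3216, 0.0653]
eef_pos: [0.5147, 0.3216, 0.0653]
ft_force: [0.5, -0.1, -0.5]
```

```bash
python3 -m handwheel '0 0 .6 0 0 0; 0 0 1.1 0 0 0; 0 0 1.4 0 0 0; 0 0 1.6 0 0 0; 0 0 1.6 0 0 0'
```

```text
clock: 9.95
eef_pos: [0.5145, 0.3215, 0.049]
tcp_rot: [0.0, 1.0, 0.021, -0.0]
ft_force: [-0.3, -0.3, 0.0]
width: 0.0639
grasp_force: 8.0
```

```bash
python3 -m handwheel '0 0 .2 0 0 0; 0 0 .4 0 0 0; 0 0 .5 0 0 0; 0 0 .55 0 0 0;0 0 .6 0 0 0;0 0 .6 0 0 0'
```

```text
clock: 10.7
eef_pos: [0.5146, 0.3216, 0.0432]
tcp_rot: [0.0, 1.0, 0.021, -0.0]
ft_force: [1.1, -0.3, -0.3]
width: 0.0636
grasp_force: 8.0
```

```bash
python3 -m handwheel '0 0 .05 0 0 0; 0 0 .1 0 0 0; 0 0 .1 0 0 0'; python3 -m handwheel '0 0 .05 0 0 0; 0 0 .1 0 0 0; 0 0 .1 0 0 0'
```

```text
clock: 11.08
eef_pos: [0.5146, 0.3216, 0.0424]
tcp_rot: [-0.0, 1.0, 0.021, 0.0]
ft_force: [-1.4, 0.0, 2.0]
width: 0.0635
grasp_force: 8.0
clock: 11.45
eef_pos: [0.5146, 0.3216, 0.0423]
tcp_rot: [-0.0, 1.0, 0.021, 0.0]
ft_force: [-2.6, -1.3, 8.1]
width: 0.0639
grasp_force: 8.0
```

```bash
python3 -m handwheel '0 0 -.05 0 0 0; 0 0 -.05 0 0 0; 0 0 -.05 0 0 0; 0 0 -.05 0 0 0' .85; python3 -m handwheel '0 0 -2 0 0 0; 0 0 -6 0 0 0; -2 0 -11 0 0 0; -6 0 -14 0 0 0; -6 0 -14 0 0 0; -6 0 -14 0 0 0; -6 0 -14 0 0 0' 1;  python3 - <<'E'
from look import *
s,w,T=look("seat")
P=cloud(w,T);z=P[...,2]
m=(near(P,.514,.322,.09)&(z>.05)&(z<.075)).astype(np.uint8);m=cv2.morphologyEx(m,cv2.MORPH_OPEN,np.ones((3,3)));r=rect(w,m,.063,T);print(r)
q=P[m>0];A=np.c_[q[:,:2]-r[:2]/1000,np.ones(len(q))];print("plane slope,height",np.linalg.lstsq(A,q[:,2],rcond=None)[0])
goto(s,(.433,-.207,.2),-40)
E
```

```text
clock: 11.95
eef_pos: [0.5145, 0.3215, 0.0415]
tcp_rot: [0.0, 1.0, 0.021, -0.0]
ft_force: [0.3, -0.6, 0.3]
width: 0.0792
grasp_force: 0.0
clock: 12.82
eef_pos: [0.4549, 0.3187, 0.1802]
tcp_rot: [0.0, 1.0, 0.021, -0.001]
ft_force: [0.7, -0.8, -0.2]
width: 0.0927
grasp_force: 0.0
[514.3 320.4 116.4  63.8   2.5]
plane slope,height [-0.00126658  0.00149292  0.06247714]
shift [-4.36 52.43 -1.92] turn [0.002 0.002 0.739] yaw now 2.37 clock 12.825
```

View pics/seat.png

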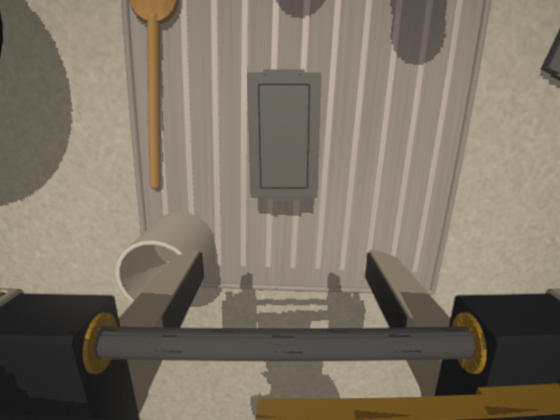

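The lid sits level at (284,135), height 62.5 mm, covering the tub squarely. Next is the deep tub.

```bash
python3 -m handwheel '-1 6 0 0 0 .1; -1.5 12 0 0 0 .2; -2 18 0 0 0 .3; -3 24 0 0 0 .4; -3.5 30 0 0 0 .5; -4 36 0 0 0 .6; -4.3 42 0 0 0 .7; -4.3 47 0 0 0 .75';  python3 - <<'E'
from look import *
s=read_state();goto(s,(.432,-.209,.18),-40.6)
E
```

```text
clock: 13.88
eef_pos: [0.431, -0.155, 0.181]
tcp_rot: [-0.0, 0.937, -0.349, -0.0]
ft_force: [0.6, 1.0, 0.4]
width: 0.0934
grasp_force: 0.0
shift [3.61 4.02 0.09] turn [ 0.     0.001 -0.004] yaw now -40.81 clock 13.875
```

```bash
python3 -m handwheel '3.5 3.8 1 0 0 0; 3.5 3.8 4 0 0 0; 3.5 3.8 6 0 0 0; 3.5 3.8 6 0 0 0; 3.5 3.8 6 0 0 0';  python3 - <<'E'
from look import *
s,w,T=look("deep1")
for lo in(.03,.04):print(find(w,T,.432,-.209,.05,lo))
r=find(w,T,.432,-.209,.05,.04)
goto(s,(r[0]/1000,r[1]/1000,.023),r[4])
E
```

```text
clock: 14.5
eef_pos: [0.4336, -0.2043, 0.1219]
tcp_rot: [0.0, 0.938, -0.347, 0.0]
ft_force: [-0.3, 0.1, 1.0]
width: 0.0932
grasp_force: 0.0
[ 431.6 -211.   116.4   63.7  -40.7]
[ 431.6 -211.   116.4   63.7  -40.7]
shift [0.29 0.63 9.89] turn [ 0.    -0.     0.002] yaw now -40.58 clock 14.5
```

```bash
python3 -m handwheel '.3 .55 3 0 0 0; .3 .55 7 0 0 0; .3 .55 9.5 0 0 0; .3 .55 10.7 0 0 0; .3 .55 10.7 0 0 0; .3 .55 10.7 0 0 0'; python3 -m handwheel '0 0 0 0 0 0; 0 0 0 0 0 0; 0 0 0 0 0 0; 0 0 0 0 0 0; 0 0 0 0 0 0' .5 15
```

```text
clock: 15.3
eef_pos: [0.4328, -0.2107, 0.0158]
tcp_rot: [0.0, 0.938, -0.347, 0.001]
ft_force: [-0.3, 0.3, 0.2]
width: 0.093
grasp_force: 0.0
clock: 15.92
eef_pos: [0.432, -0.2102, 0.0149]
tcp_rot: [0.0, 0.938, -0.347, 0.0]
ft_force: [-0.8, 0.9, 2.6]
width: 0.0638
grasp_force: 15.0
```

```bash
python3 -m handwheel '0 0 -2 0 0 0; 0 0 -6 0 0 0; 0 0 -10 0 0 0; 0 0 -14 0 0 0; 0 0 -17 0 0 0; 0 0 -17 0 0 0; 0 0 -17 0 0 0'
cat >> look.py <<'E'
def hand(w,zt):
    "held lid in tool frame (mm): x centre by front edge, y centre, top height, pitch/roll"
    Pt=cloud(w,w["tool_from_camera"]);k=(abs(Pt[...,2]-zt)<.006)&(Pt[...,0]>.012)&(Pt[...,0]<.08)&(abs(Pt[...,1])<.045)
    f=[np.percentile(Pt[k&(Pt[...,1]>a)&(Pt[...,1]<b)][:,0]*1000,99.5) for a,b in((-.028,-.022),(-.008,.008),(.024,.028))]
    q=Pt[k&(Pt[...,0]<.05)];A=np.c_[q[:,:2],np.ones(len(q))]
    e=[]
    for x in(.02,.048):
        j=q[abs(q[:,0]-x)<.004];e.append((j[:,1].min()*1000,j[:,1].max()*1000))
    print("front edge (56 centred; wing 58.5)",np.round(f,1),"y edges at x=20,48",np.round(e,1),"plane",np.linalg.lstsq(A,q[:,2],rcond=None)[0].round(4))
E
python3 - <<'E'
from look import *
s,w,T=look("deep2");hand(w,-.035)
print(s["width"],s["grasp_force"],s["eef_pos"],s["ft_force"]);goto(s,(.514,.32,.185),2.5)
E
```

```text
clock: 16.8
eef_pos: [0.431, -0.2094, 0.183]
tcp_rot: [-0.0, 0.938, -0.347, -0.001]
ft_force: [-0.2, 0.2, -2.1]
width: 0.0635
grasp_force: 15.0
front edge (56 centred; wing 58.5) [55.6 58.  55.3] y edges at x=20,48 [[-30.9  32.8]
 [-30.7  32.9]] plane [ 0.0019  0.0008 -0.0347]
0.06354471309545201 14.998234994709492 [ 0.43103735 -0.20940617  0.18304912] [-0.15779298  0.22183143 -2.1273138 ]
shift [-28.14 -45.61  -0.12] turn [-0.001  0.003 -0.752] yaw now -40.58 clock 16.8
```

```bash
python3 -m handwheel '-2 -3 0 0 0 -.06; -5 -8 0 0 0 -.16; -8 -13 0 0 0 -.28; -11 -18 0 0 0 -.4; -14 -23 0 0 0 -.52; -17 -28 0 0 0 -.64; -20 -33 0 0 0 -.75; -22.5 -37 0 0 0 -.752';python3 - <<'E'
from look import *
s=read_state();goto(s,(.5146,.3216,.15),2.45)
E
```

```text
clock: 17.85
eef_pos: [0.5007, 0.2194, 0.1825]
tcp_rot: [0.0, 1.0, 0.023, -0.002]
ft_force: [0.9, 0.3, -1.9]
width: 0.0641
grasp_force: 15.0
shift [  1.87 -10.14   3.24] turn [0.    0.003 0.003] yaw now 2.64 clock 17.85
```

```bash
python3 -m handwheel '.8 -4 1 0 0 0; 1.6 -8 3 0 0 0; 1.85 -10 5.5 0 0 0; 1.85 -10.1 7.5 0 0 0; 1.85 -10.1 8.2 0 0 0; 1.85 -10.1 8.2 0 0 0; 1.85 -10.1 8.2 0 0 0';python3 -m handwheel '0 0 0 0 0 0';python3 - <<'E'
from look import *
s=read_state();goto(s,(.5146,.3216,.08),2.45)
E
```

```text
clock: 18.73
eef_pos: [0.5163, 0.3188, 0.1034]
tcp_rot: [-0.0, 1.0, 0.022, 0.001]
ft_force: [0.5, 0.6, -2.0]
width: 0.0638
grasp_force: 15.0
clock: 18.85
eef_pos: [0.5164, 0.3189, 0.1037]
tcp_rot: [-0.0, 1.0, 0.022, 0.001]
ft_force: [-0.0, 0.7, -2.4]
width: 0.0632
grasp_force: 15.0
shift [-0.17 -0.27  2.37] turn [-0.001 -0.002  0.001] yaw now 2.48 clock 18.85
```

```bash
python3 -m handwheel '-.1 -.15 .8 0 0 0; -.17 -.27 1.5 0 0 0; -.17 -.27 1.9 0 0 0; -.17 -.27 2 0 0 0; -.17 -.27 2 0 0 0';python3 -m handwheel '0 0 0 0 0 0';python3 - <<'E'
from look import *
s=read_state();goto(s,(.5146,.3216,.078),2.45)
E
```

```text
clock: 19.48
eef_pos: [0.5139, 0.3217, 0.0827]
tcp_rot: [0.0, 1.0, 0.022, -0.0]
ft_force: [-0.3, -0.2, -1.9]
width: 0.0638
grasp_force: 15.0
clock: 19.6
eef_pos: [0.5141, 0.3217, 0.0829]
tcp_rot: [-0.0, 1.0, 0.022, 0.0]
ft_force: [-0.2, 0.7, -2.5]
width: 0.0636
grasp_force: 15.0
shift [0.05 0.01 0.49] turn [-0.    -0.     0.001] yaw now 2.51 clock 19.6
```

```bash
python3 -m handwheel '.05 0 .2 0 0 0; .05 0 .35 0 0 0; .05 0 .45 0 0 0; .05 0 .5 0 0 0; .05 0 .5 0 0 0';python3 -m handwheel '0 0 .05 0 0 0; 0 0 .07 0 0 0; 0 0 .07 0 0 0'
```

```text
clock: 20.23
eef_pos: [0.5144, 0.3216, 0.0779]
tcp_rot: [0.0, 1.0, 0.022, 0.0]
ft_force: [-0.9, -1.0, -0.0]
width: 0.0636
grasp_force: 15.0
clock: 20.6
eef_pos: [0.5144, 0.3217, 0.0779]
tcp_rot: [-0.0, 1.0, 0.022, 0.0]
ft_force: [-3.1, -2.1, 6.1]
width: 0.0639
grasp_force: 15.0
```

Seated, with 6 N of contact force. Release, lift clear, and check.

```bash
python3 -m handwheel '0 0 -.04 0 0 0; 0 0 -.04 0 0 0; 0 0 -.04 0 0 0; 0 0 -.04 0 0 0; 0 0 -.04 0 0 0' .85; python3 -m handwheel '0 0 -2 0 0 0; 0 0 -6 0 0 0; -2 0 -11 0 0 0; -6 0 -14 0 0 0; -6 0 -14 0 0 0; -6 0 -14 0 0 0; -6 0 -14 0 0 0' 1;  python3 - <<'E'
from look import *
s,w,T=look("pile1")
P=cloud(w,T);z=P[...,2]
m=(near(P,.514,.322,.09)&(z>.105)&(z<.125)).astype(np.uint8);m=cv2.morphologyEx(m,cv2.MORPH_OPEN,np.ones((3,3)));r=rect(w,m,.113,T);print("deep",r)
q=P[m>0];A=np.c_[q[:,:2]-r[:2]/1000,np.ones(len(q))];print("plane",np.linalg.lstsq(A,q[:,2],rcond=None)[0])
goto(s,(.475,-.399,.2),30.6)
I=w["image"][:200,180:390];cv2.imwrite("pics/pile1c.png",cv2.resize(I,None,fx=2.8,fy=2.8,interpolation=2)[:,:,::-1])
E
```

```text
clock: 21.22
eef_pos: [0.5144, 0.3217, 0.0773]
tcp_rot: [0.0, 1.0, 0.022, -0.0]
ft_force: [0.7, 0.5, -0.2]
width: 0.0791
grasp_force: 0.0
clock: 22.1
eef_pos: [0.4547, 0.3187, 0.2159]
tcp_rot: [0.001, 1.0, 0.022, -0.001]
ft_force: [0.1, -0.0, 0.4]
width: 0.0929
grasp_force: 0.0
deep [513.3 320.6 116.2  63.8   2.5]
plane [-0.00131426  0.00081541  0.11248017]
shift [-1.07 71.79  1.66] turn [ 0.     0.002 -0.491] yaw now 2.48 clock 22.1
```

View pics/pile1c.png

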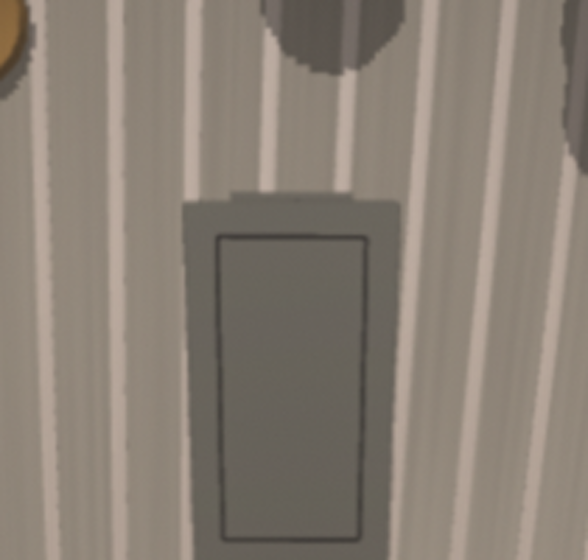

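The deep tub sits level and aligned, centred at crop (292,390), about 1 mm from the lid's position. Next is the shallow tub.

```bash
python3 -m handwheel '0 6 0 0 0 -.05; 0 12 0 0 0 -.1; 0 18 0 0 0 -.16; 0 24 0 0 0 -.22; 0 30 0 0 0 -.28; 0 36 0 0 0 -.34; 0 42 0 0 0 -.4; 0 48 0 0 0 -.46';  python3 - <<'E'
from look import *
s=read_state();goto(s,(.475,-.401,.2),30.6)
E
```

```text
clock: 23.15
eef_pos: [0.4753, -0.1629, 0.2165]
tcp_rot: [-0.001, 0.968, 0.25, -0.0]
ft_force: [-0.7, 0.7, -0.2]
width: 0.093
grasp_force: 0.0
shift [-11.55  20.83   1.63] turn [-0.001  0.    -0.029] yaw now 28.93 clock 23.15
```

```bash
python3 -m handwheel '-3 5 1 0 0 -.03; -6 10 3 0 0 -.03; -9 15 6 0 0 -.03; -11 19 9 0 0 -.03; -11.4 20.6 11 0 0 -.03; -11.4 20.6 11 0 0 -.03; -11.4 20.6 11 0 0 -.03';  python3 - <<'E'
from look import *
s,w,T=look("sh1")
for lo in(.02,.025):
    r=find(w,T,.475,-.401,.032,lo);print(r)
goto(s,(r[0]/1000,r[1]/1000,0),r[4])
E
```

```text
clock: 24.02
eef_pos: [0.4751, -0.3954, 0.1073]
tcp_rot: [-0.0, 0.965, 0.264, -0.0]
ft_force: [0.7, 1.1, 0.4]
width: 0.093
grasp_force: 0.0
[ 475.5 -401.6  117.2   63.7   29.7]
[ 475.3 -401.7  116.7   63.7   29.7]
shift [-0.3   0.56 10.73] turn [-0.001 -0.     0.016] yaw now 30.59 clock 24.025
```

```bash
python3 -m handwheel '-.3 .5 4 0 0 .016; -.3 .5 8 0 0 .016; -.3 .5 10.2 0 0 .016; -.3 .5 11.05 0 0 .016; -.3 .5 11.05 0 0 .016; -.3 .5 11.05 0 0 .016'; python3 -m handwheel '0 0 0 0 0 0; 0 0 0 0 0 0; 0 0 0 0 0 0; 0 0 0 0 0 0; 0 0 0 0 0 0' .5 15;  python3 -m handwheel '0 0 -2 0 0 0; 0 0 -6 0 0 0; 0 0 -11 0 0 0; 0 0 -16 0 0 0; 0 0 -20 0 0 0; 0 0 -22 0 0 0; 0 0 -22 0 0 0; 0 0 -22 0 0 0';python3 - <<'E'
from look import *
s,w,T=look("sh2");hand(w,-.0355)
goto(s,(.5146,.3216,.215),2.45)
E
```

```text
clock: 24.82
eef_pos: [0.476, -0.4024, -0.0014]
tcp_rot: [0.001, 0.967, 0.256, 0.001]
ft_force: [0.1, 0.2, 0.4]
width: 0.0929
grasp_force: 0.0
clock: 25.45
eef_pos: [0.475, -0.4018, -0.0029]
tcp_rot: [0.0, 0.967, 0.256, 0.0]
ft_force: [-0.4, 0.9, 2.5]
width: 0.0638
grasp_force: 15.0
clock: 26.45
eef_pos: [0.4745, -0.4012, 0.2153]
tcp_rot: [-0.001, 0.967, 0.256, -0.001]
ft_force: [0.3, -0.6, -0.9]
width: 0.064
grasp_force: 15.0
front edge (56 centred; wing 58.5) [55.4 57.9 55.5] y edges at x=20,48 [[-31.3  32.7]
 [-31.4  32.6]] plane [ 0.0012  0.0013 -0.0345]
shift [ 39.26 -60.82   0.16] turn [-0.002  0.001  0.475] yaw now 29.67 clock 26.45
```

```bash
python3 -m handwheel '2.5 -4 0 0 0 .05; 6 -9 0 0 0 .12; 9 -14 0 0 0 .19; 12 -19 0 0 0 .26; 15 -24 0 0 0 .33; 18 -29 0 0 0 .4; 21 -34 0 0 0 .46; 24 -38 0 0 0 .475';python3 - <<'E'
from look import *
s=read_state();goto(s,(.5146,.3214,.16),2.45)
E
```

```text
clock: 27.5
eef_pos: [0.4943, 0.0494, 0.2156]
tcp_rot: [-0.0, 1.0, 0.021, -0.001]
ft_force: [1.3, -0.9, -0.2]
width: 0.0637
grasp_force: 15.0
shift [  3.19 -27.09   5.57] turn [-0.001  0.002 -0.   ] yaw now 2.42 clock 27.5
```

```bash
python3 -m handwheel '.6 -5 0 0 0 0; 1.2 -10 0 0 0 0; 1.8 -15 0 0 0 0; 2.4 -20 1 0 0 0; 2.9 -24 3 0 0 0; 3.1 -26.2 4.5 0 0 0; 3.1 -26.7 5.5 0 0 0; 3.1 -26.7 5.5 0 0 0';python3 -m handwheel '0 0 0 0 0 0; 0 0 0 0 0 0';python3 - <<'E'
from look import *
s=read_state();goto(s,(.5146,.3214,.13),2.45)
E
```

```text
clock: 28.5
eef_pos: [0.5144, 0.3141, 0.1606]
tcp_rot: [0.001, 1.0, 0.021, -0.001]
ft_force: [0.6, 0.2, -1.3]
width: 0.0638
grasp_force: 15.0
clock: 28.75
eef_pos: [0.5158, 0.3144, 0.1629]
tcp_rot: [-0.0, 1.0, 0.021, 0.001]
ft_force: [0.2, 0.0, -0.9]
width: 0.0639
grasp_force: 15.0
shift [-0.09 -0.7   3.29] turn [-0.    -0.002 -0.001] yaw now 2.37 clock 28.75
```

```bash
python3 -m handwheel '-.1 -.4 1 0 0 0; -.1 -.7 2.5 0 0 0; -.1 -.7 4 0 0 0; -.1 -.7 4.6 0 0 0; -.1 -.7 4.6 0 0 0; -.1 -.7 4.6 0 0 0';python3 -m handwheel '0 0 0 0 0 0; 0 0 0 0 0 0';python3 - <<'E'
from look import *
s=read_state();goto(s,(.5146,.3214,.110),2.45)
E
```

```text
clock: 29.5
eef_pos: [0.5141, 0.3224, 0.1162]
tcp_rot: [-0.0, 1.0, 0.021, 0.0]
ft_force: [-0.5, 0.6, -0.9]
width: 0.064
grasp_force: 15.0
clock: 29.75
eef_pos: [0.514, 0.3223, 0.1164]
tcp_rot: [-0.0, 1.0, 0.021, 0.0]
ft_force: [0.0, -0.4, -0.9]
width: 0.0638
grasp_force: 15.0
shift [0.06 0.1  0.64] turn [-0.    -0.001  0.   ] yaw now 2.45 clock 29.75
```

```bash
python3 -m handwheel '.05 .08 .2 0 0 0; .05 .08 .4 0 0 0; .05 .08 .5 0 0 0; .05 .08 .58 0 0 0; .05 .08 .63 0 0 0; .05 .08 .63 0 0 0';python3 -m handwheel '0 0 .03 0 0 0; 0 0 .06 0 0 0; 0 0 .06 0 0 0'
```

```text
clock: 30.5
eef_pos: [0.5143, 0.3215, 0.11]
tcp_rot: [-0.0, 1.0, 0.021, 0.0]
ft_force: [-1.4, -1.0, 3.4]
width: 0.0638
grasp_force: 15.0
clock: 30.88
eef_pos: [0.5143, 0.3215, 0.11]
tcp_rot: [-0.0, 1.0, 0.021, 0.0]
ft_force: [-2.8, -2.1, 6.9]
width: 0.0638
grasp_force: 15.0
```

```bash
python3 -m handwheel '0 0 -.04 0 0 0; 0 0 -.04 0 0 0; 0 0 -.04 0 0 0; 0 0 -.04 0 0 0; 0 0 -.04 0 0 0' .85; python3 -m handwheel '0 0 -2 0 0 0; 0 0 -6 0 0 0; -2 0 -10 0 0 0; -6 0 -13 0 0 0; -11 0 -13 0 0 0; -11 0 -13 0 0 0; -11 0 -13 0 0 0' 1;  python3 - <<'E'
from look import *
s,w,T=look("pile2")
P=cloud(w,T);z=P[...,2]
m=(near(P,.514,.322,.09)&(z>.135)&(z<.16)).astype(np.uint8);m=cv2.morphologyEx(m,cv2.MORPH_OPEN,np.ones((3,3)));r=rect(w,m,.145,T);print("shallow",r)
q=P[m>0];A=np.c_[q[:,:2]-r[:2]/1000,np.ones(len(q))];print("plane",np.linalg.lstsq(A,q[:,2],rcond=None)[0])
c=read_camera("side")
a=cv2.resize(c["image"][215:325,250:350],None,fx=4,fy=4,interpolation=2);b=cv2.resize(w["image"][0:220,180:380],(400,440),interpolation=2)
cv2.imwrite("pics/final.png",np.hstack([a,b])[:,:,::-1])
# side cam: lids' lateral positions from cloud
Q=cloud(c)
for n,lo,hi in(("lid",.052,.062),("deep",.102,.112),("shallow",.134,.144)):
    k=near(Q,.514,.322,.09)&(Q[...,2]>lo)&(Q[...,2]<hi);p=Q[k];print(n,k.sum(),"x",np.percentile(p[:,0]*1000,[1,99]).round(1),"ymax",np.percentile(p[:,1]*1000,[90,98]).round(1))
E
```

```text
clock: 31.5
eef_pos: [0.5143, 0.3214, 0.1093]
tcp_rot: [0.0, 1.0, 0.021, -0.0]
ft_force: [0.6, 0.1, -0.2]
width: 0.0789
grasp_force: 0.0
clock: 32.38
eef_pos: [0.405, 0.3169, 0.2397]
tcp_rot: [-0.0, 1.0, 0.022, 0.001]
ft_force: [-0.1, -0.3, -0.6]
width: 0.0931
grasp_force: 0.0
shallow [512.6 320.7 113.8  64.    2.4]
plane [0.00040218 0.0009862  0.14448316]
lid 185 x [457.8 571.8] ymax [356.1 357.2]
deep 194 x [456.4 571.1] ymax [355.9 357.5]
shallow 367 x [457.4 571.7] ymax [355.1 356.5]
```

View pics/final.png

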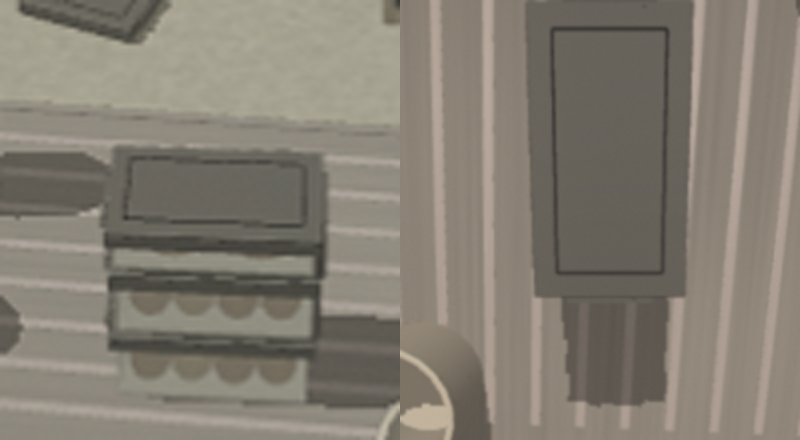

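The pile is square. In the side view (left half) the three lid edges lie one above the other at columns 108–325. From above (right half) only the top lid shows, at (607,150). The lids agree to about 1 mm, and the gripper is clear of everything, so I'm handing in.

```bash
python3 -c "from plant import *;print(close_job())"
```

```text
the job is handed in; nothing more can be done
None
```

The job is handed in at about 32 s of robot time: the lid is fully down on the walnut tub with the deeper tub and then the shallow one stacked squarely on it, lid edges within about 1 mm on the last camera check.

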